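# Fit the platform onto the bench shaker's drive studs

## Robot

A 6-joint arm with a two-finger parallel gripper is mounted at the origin on the work surface; the furniture and walls round the work are solid. World frame = base frame: x ahead of the robot, y to its left, z up, the work surface at z = 0. Lengths are in m, angles in rad, forces in N, time in s.
With the tool pointing down it reaches from about 0.425 to 0.95 m from the base axis. Payload 3.5 kg.
Tool frame: the origin (TCP) lies at the very end of the fingers, on their centre line; the grasp point (between the pads) lies 19 mm behind it; z points along the fingers, y is the direction in which the jaws open and shut (so a half turn about z gives the same grasp; the last joint's range is limited). The gripper opens to 85 mm and grips with 20 to 120 N. Pads are 22 mm wide; open, the fingers measure 114 mm over their backs; the gripper's body (76 mm by 85 mm) begins 54 mm behind the grasp point. The pads swing forward as they close: fully open they stand 13 mm farther back than shut.
Start: joints at [0.977, 0.286, 1.577, -0, 1.279, -0.15], TCP at [0.29, 0.61, 0.202] pointing down, gripper open.
Joint ranges: [-2.77, 2.77], [-0.9, 2.22], [0.21, 2.48], [-1.53, 4.67], [0.24, 2.81], [-2.84, 2.84]. Speed limits (rad/s): [2.79, 2.79, 3.14, 3.14, 3.14, 3.14].

## Interface

Orientations are given as a unit quaternion [x, y, z, w].
In Python, from plant import ctrl, eyes, ticket gives the robot as it stands.
- The arm moves only by the tool send_rows, never from a script. Its arguments are lists of equal length, an entry for each row: "translation": the shift along the tool's x, y, z in units of 30 mm (1.0 is 30 mm), a list of three; "rotation": the turn, a rotation vector about the tool's x, y, z in units of 5 degrees (1.0 is 5 degrees), a list of three; "grip": the finger opening in mm, from 0 to 85.4. A call has 1 to 5 rows; each row shifts and turns the commanded pose from where the row before left it, along the tool's axes as they then stand; what a row does not reach is not made up. A row lasts 1/8 s, in which the tool goes at most 62.5 mm and 10.7 degrees, less where a joint would pass 70% of its speed; a pose out of reach is approached as far as the arm can. A call is refused whole if a number of a shift passes 1 or a number of a turn 1, either way. A call with a gripper value outside its range is refused whole. The fingers move at their own pace and stop on an object; "squeeze" is the grip in N (left out, the last holds). Time passes only in rows, so rows that do not move let the fingers close. It gives the time, the measured TCP pose, the force and the opening at its end, in the units of the state.
- ctrl.get_state(): the state, without advancing time (a new reading comes with each control period).
- eyes.read_camera(name): name is "scene" or "side" or "wrist"; returns a dict with "image" (384x512x3 uint8, blue, green, red), "mtx" (3x3 intrinsics, pixels), "dist_coeffs" ([k1, k2, p1, p2, k3] as OpenCV has them; the pictures are not rectified), "xyz" and "orientation" of the camera in the world; the wrist camera has in their place "hand_eye" (4x4, takes a point from camera to tool coordinates, whose origin is the TCP and whose axes are the flange's). Camera axes: x right, y down, z forward; pixel columns grow to the right and rows downward; lengths in m; the calibration is good to about 2 mm. A picture is of the moment at which its call begins: read the wrist's pose just before it. There is no depth.
- ticket.sign_off(): hands the job in, once; it reports no verdict.
The state is a dict: "time": time; "qpos": joint angles; "dq": joint speeds; "joint_efforts": joint torques, N m; "eef_pos": TCP position; "tcp_rot": TCP orientation; "contact_force": force on the tool from outside, world axes, zero at the start; "wrist_torque": the same for the moment, N m; "opening": opening from 0.0 (shut) to 1.0 (fully open).
Only numpy, scipy, OpenCV 4.12 (cv2) and the standard library are available. Lean on these libraries where they do the work, as an engineer would, in place of code of your own. Each camera call takes 0.05 s, during which the arm holds its last target. There are 200 camera calls.

## Task

Fit the loose square platform onto the bench shaker. Pick it up by its handle, rest it lightly on the four drive studs, turn it under light pressure until its four holes find the studs, then let it slide down until it lies level and fully home on the drive disc, and let go. Be gentle: the drive disc is sprung and must not be rammed down hard onto its stop; leave the jar, the dish and the bottle on the bench where they are.

Things in the scene. Friction and masses are not known exactly. Their poses are not given: they have to be found in the camera images.
- platform: Loose square aluminium plate, 124 x 124 x 8 mm, about 0.3 kg, black edge rails up to 16 mm above the underside, a handle in the middle. Starts flat on the bench. Origin: centre of the underside, z up. Four through-holes 12.5 mm wide at x, y = +-21.9 mm (31 mm radius, 90 degrees apart, at 45 degrees to the handle). Seated, its underside is 82 mm above the bench (1.5 mm less at most).
- handle (a point): Middle of the platform's handle, 38 mm above its underside; axes as the platform's. The handle is a black bar 60 mm long in x, 16 mm wide in y, from 26 to 50 mm above the underside, on a web 12 mm wide and 44 mm long.
- shaker: Bench shaker, white housing fixed to the bench, 150 x 150 mm, top 64 mm above the bench; its front panel faces its own -x. Origin: centre of the underside, on the bench, z up. On top, centred, a round steel drive disc with four studs. More than 22 N on the shaker damages it.
- disc_centre (a point): Centre of the drive disc's upper face at rest, 82 mm above the bench; disc 90 mm across. Point and axes belong to the housing. The disc's own angle about z is NOT told by them: it may stand at any angle. It is stiff (0.4 N m): it stays put while something is rubbed lightly round on the studs; if half-caught studs drag it along, turn back the other way.
- stud_tops (a point): Point on the disc's axis level with the stud tips at rest, 96 mm above the bench (axes of the housing). Four slippery steel studs 9 mm thick, 14 mm tall, domed tips, on a 31 mm radius, 90 degrees apart: any quarter turn fits. Disc and studs sink together on a spring: from 3.5 N, then 0.8 N per mm, 10 N at the rigid stop 8 mm down. When holes match, they spring up and the push vanishes.
- jar: Specimen jar, 73 mm across, 123 mm tall, bystander; origin at the centre of its underside.
- empty_dish: Empty clear petri dish, 64 mm across, 14 mm tall, bystander; origin at the centre of its underside.
- squeeze_bottle: Small white dropper bottle with a pointed red cap, 34 mm across, 78 mm tall, bystander; origin at the centre of its underside.

How it is judged:
By the outcome, as a careful person would: the job done as asked, in the order asked, and still so for the second after the job is handed in, with the robot touching nothing.
It also fails if it takes over 67 s, if anything falls off the work surface, if the arm or the gripper's body presses on something with over 40 N, if the wrist force passes 120 N, or if a joint passes its speed limit or range.

## Working session

There is one attempt and no reset: what is moved stays moved. The work goes in short steps, Python scripts to look and compute and a tool call to move; the robot and the scene stay as the last step left them, time stands still between calls to the robot, and variables do not carry over. Pictures are saved under pics/ and viewed, about 8 in all and at most 12, crops included, and the job is handed in when it is done.

Besides the shell and the picture viewer there is one more tool, called by a JSON object that holds its "name" and its "arguments", one argument or row to a line. send_rows: Moves the arm, as the interface text tells. Its arguments: {"type":"object","properties":{"translation":{"type":"array"},"rotation":{"type":"array"},"grip":{"type":"array"},"squeeze":{"type":"number"}},"required":["translation","rotation","grip"]}

```bash
mkdir -p pics; ls; cat > h.py <<'E'
import numpy as np, cv2
from scipy.spatial.transform import Rotation as R
from plant import ctrl, eyes, ticket
def cam(name):
    s=ctrl.get_state(); d=eyes.read_camera(name)
    if name=="wrist":
        T=np.eye(4); T[:3,:3]=R.from_quat(s["tcp_rot"]).as_matrix(); T[:3,3]=s["eef_pos"]
        M=T@np.array(d["hand_eye"])
    else:
        M=np.eye(4); o=np.array(d["orientation"]); M[:3,:3]=o if o.shape==(3,3) else R.from_quat(o).as_matrix(); M[:3,3]=d["xyz"]
    d["M"]=M; return d
def ray(d,px):
    u=cv2.undistortPoints(np.array(px,float).reshape(-1,1,2),np.array(d["mtx"]),np.array(d["dist_coeffs"])).reshape(-1,2)
    r=np.c_[u,np.ones(len(u))]@d["M"][:3,:3].T
    return d["M"][:3,3],r
def plane(d,px,z):
    o,r=ray(d,px); return o+r*((z-o[2])/r[:,2])[:,None]
def proj(d,P):
    Mi=np.linalg.inv(d["M"]); rv,_=cv2.Rodrigues(Mi[:3,:3])
    return cv2.projectPoints(np.array(P,float).reshape(-1,1,3),rv,Mi[:3,3],np.array(d["mtx"]),np.array(d["dist_coeffs"]))[0].reshape(-1,2)
E
python3 - <<'E'
from h import *
import pickle
s=ctrl.get_state(); print(s)
D={n:cam(n) for n in("scene","side","wrist")}
for n in D: cv2.imwrite(f"pics/{n}0.png",D[n]["image"]); print(n,D[n]["M"].round(3).tolist(),D[n]["mtx"])
pickle.dump(D,open("d0.pkl","wb"))
E
```

```text
pics
{'time': 0.0, 'qpos': array([ 9.76977178e-01,  2.87171719e-01,  1.57819589e+00, -2.73506717e-05,
        1.27859754e+00, -1.50016090e-01]), 'dq': array([ 0.00015301, -0.00118142, -0.00060594, -0.00041954,  0.00045131,
       -0.00157048]), 'joint_efforts': array([ 7.95944788e-05, -4.05985773e+01, -2.92624676e+01, -2.18496884e-04,
        5.77374478e-03, -1.94604567e-06]), 'eef_pos': array([0.28940434, 0.60899968, 0.201033  ]), 'tcp_rot': array([ 2.20080912e-01,  9.75480899e-01, -1.10990003e-03, -4.18888036e-04]), 'contact_force': array([-0.2188409 ,  0.02292758, -0.35181326]), 'wrist_torque': array([-1.44374977e-02, -9.63411025e-03, -5.61354378e-05]), 'opening': 0.9968725551581086}
scene [[0.664, -0.478, 0.576, -0.087], [-0.748, -0.411, 0.521, -0.456], [-0.012, -0.776, -0.63, 0.778], [0.0, 0.0, 0.0, 1.0]] [[420.05978531   0.         249.98678728]
 [  0.         420.05978531 194.29543069]
 [  0.           0.           1.        ]]
side [[0.981, -0.116, 0.154, 0.375], [-0.193, -0.582, 0.79, -0.799], [-0.002, -0.805, -0.593, 0.79], [0.0, 0.0, 0.0, 1.0]] [[384.87988841   0.         259.12266864]
 [  0.         384.87988841 191.89417579]
 [  0.           0.           1.        ]]
wrist [[0.429, 0.861, 0.274, 0.219], [0.903, -0.408, -0.133, 0.642], [-0.002, 0.305, -0.952, 0.373], [0.0, 0.0, 0.0, 1.0]] [[323.91061038   0.         261.54110072]
 [  0.         323.91061038 197.64723192]
 [  0.           0.           1.        ]]
```

View pics/scene0.png

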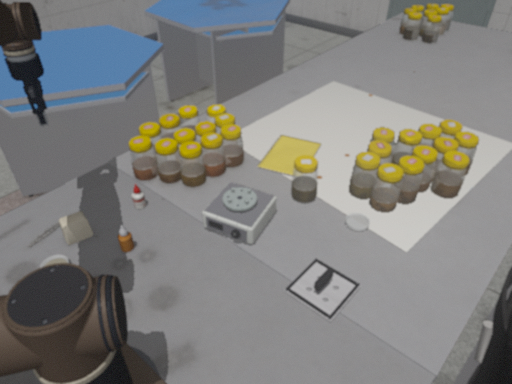

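View pics/side0.png

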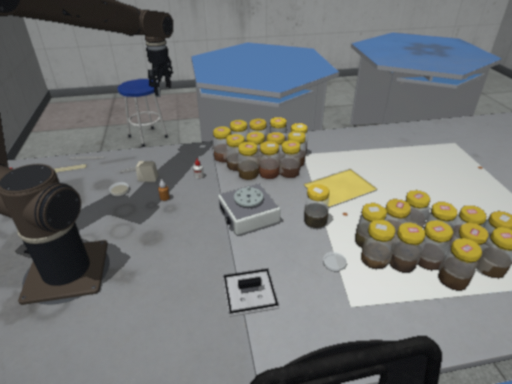

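The scene view shows the platform at (323,287), the shaker disc at (240,199), the lone jar at (304,180) and the dish at (358,222). The side view has the platform at (250,290) and the disc at (248,197). Next I'll measure the platform and the disc.

```bash
python3 - <<'E'
from h import *
import pickle
D=pickle.load(open("d0.pkl","rb"))
C={"scene":[(275,250,100,75),(195,170,100,75)],"side":[(205,255,100,75),(205,170,100,75)]}
rows=[]
for n in C:
    im=D[n]["image"]; rows.append(np.hstack([cv2.resize(im[y:y+h,x:x+w],(400,300),interpolation=cv2.INTER_CUBIC) for x,y,w,h in C[n]]))
    g=cv2.cvtColor(im,cv2.COLOR_BGR2GRAY)
    x,y,w,h=C[n][0]
    m=np.zeros_like(g); m[y:y+h,x:x+w]=(g[y:y+h,x:x+w]<70)*255
    cs,_=cv2.findContours(m,cv2.RETR_EXTERNAL,cv2.CHAIN_APPROX_NONE)
    c=max(cs,key=lambda c:cv2.contourArea(cv2.convexHull(c)))
    hull=cv2.convexHull(c)
    ap=cv2.approxPolyDP(hull,6,True).reshape(-1,2)
    P=plane(D[n],ap,0.014); print(n,ap.tolist(),P.round(4).tolist(),[round(float(np.linalg.norm(P[i]-P[i-1])),4) for i in range(len(P))],P.mean(0))
    cn,lab,st,ce=cv2.connectedComponentsWithStats(m)
    for i in range(1,cn):
        if st[i,4]>30:
            print(n,st[i],ce[i],plane(D[n],[ce[i]],0.04))
cv2.imwrite("pics/crop0.png",np.vstack(rows))
E
```

```text
scene [[333, 270], [317, 290]] [[0.5267, -0.1604, 0.014], [0.4538, -0.1653, 0.014]] [0.0731, 0.0731] [ 0.49024701 -0.1628369   0.014     ]
scene [315 267  20  24 178] [323.71910112 279.19662921] [[ 0.46981852 -0.16947734  0.04      ]]
side [[277, 304], [230, 312], [228, 296], [270, 279]] [[0.5308, -0.2252, 0.014], [0.4154, -0.2258, 0.014], [0.4168, -0.178, 0.014], [0.531, -0.1451, 0.014]] [0.08, 0.1154, 0.0478, 0.1188] [ 0.47353389 -0.19351697  0.014     ]
side [224 269  45  13  77] [244.61038961 273.01298701] [[ 0.46644316 -0.13508481  0.04      ]]
side [239 278  22  12 211] [249.48341232 283.36492891] [[ 0.47281489 -0.17072285  0.04      ]]
side [228 279  50  34 117] [254.61538462 303.42735043] [[ 0.47423699 -0.23249272  0.04      ]]
```

View pics/crop0.png

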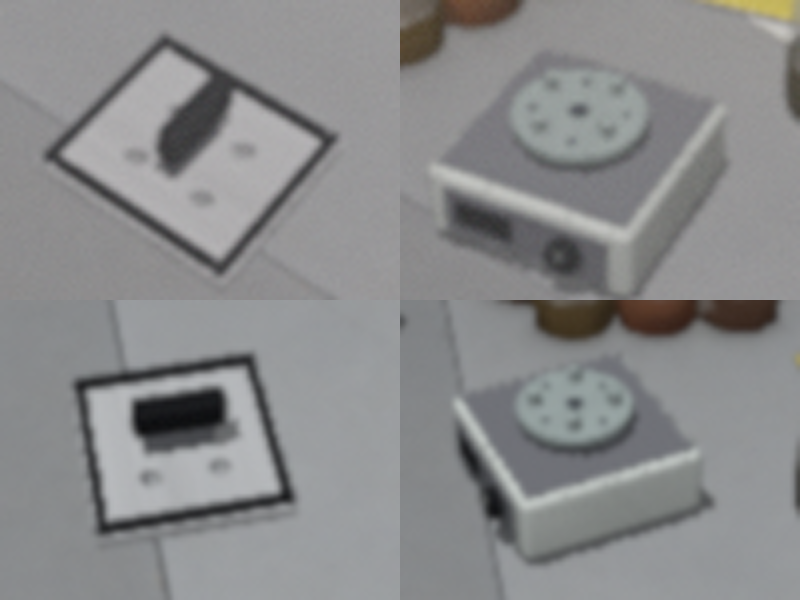

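```bash
python3 - <<'E'
from h import *
import pickle
D=pickle.load(open("d0.pkl","rb"))
q={"scene":np.array([(165,36),(337,136),(222,273),(46,155)])/4+[275,250],"side":np.array([(76,82),(252,55),(295,197),(101,231)])/4+[205,255]}
for n in q:
    P=plane(D[n],q[n],.016); e=np.roll(P,-1,0)-P
    print(n,P.round(4).tolist(),P.mean(0).round(4),np.linalg.norm(e,axis=1).round(4),np.degrees(np.arctan2(e[:,1],e[:,0])).round(1))
dc={"scene":np.array([[179,115]])/4+[195,170],"side":np.array([[175,105]])/4+[205,170]}
for n in dc: print(n,"disc",plane(D[n],dc[n],.082))
hc={"scene":(179,104,195,170)}
# box top corners z=.064
q={"scene":np.array([(32,170),(227,235),(325,105)])/4+[195,170],"side":np.array([(57,100),(127,197),(300,152)])/4+[205,170]}
for n in q:
    P=plane(D[n],q[n],.064); print(n,"box",P.round(4).tolist())
for n,p in {"scene":[(304,180),(358,222),(138,197)],"side":[(316,210),(334,262)]}.items(): print(n,"others",plane(D[n],p,.03).round(3).tolist())
s=ctrl.get_state();print(R.from_quat(s["tcp_rot"]).as_matrix().round(3))
E
```

```text
scene [[0.5279, -0.112, 0.016], [0.5291, -0.2283, 0.016], [0.41, -0.2292, 0.016], [0.4102, -0.1125, 0.016]] [ 0.4693 -0.1705  0.016 ] [0.1163 0.1191 0.1166 0.1176] [ -89.4 -179.6   89.9    0.3]
side [[0.415, -0.1118, 0.016], [0.533, -0.1113, 0.016], [0.5344, -0.2282, 0.016], [0.4156, -0.2295, 0.016]] [ 0.4745 -0.1702  0.016 ] [0.118  0.1169 0.1188 0.1177] [   0.2  -89.3 -179.4   90.3]
scene disc [[0.51740352 0.12683868 0.082     ]]
side disc [[0.52392851 0.12866907 0.082     ]]
scene box [[0.4308, 0.1759, 0.064], [0.4676, 0.0416, 0.064], [0.6046, 0.0749, 0.064]]
side box [[0.4378, 0.1769, 0.064], [0.4745, 0.0499, 0.064], [0.6098, 0.076, 0.064]]
scene others [[0.749, 0.086, 0.03], [0.694, -0.127, 0.03], [0.381, 0.393, 0.03]]
side others [[0.729, 0.085, 0.03], [0.708, -0.135, 0.03]]
[[-0.903  0.429 -0.001]
 [ 0.429  0.903 -0.002]
 [ 0.    -0.002 -1.   ]]
```

{"name": "send_rows", "arguments": {
  "translation": [
    [0,0,-0.4],
    [0,0,-0.4],
    [0,0,-0.4],
    [0,0,-0.4],
    [0,0,-0.4]
  ],
  "rotation": [
    [0,0,-1],
    [0,0,-1],
    [0,0,-1],
    [0,0,-1],
    [0,0,-1]
  ],
  "grip": [85,85,85,85,85]
}}

```text
time: 0.78
eef_pos: [0.2896, 0.6094, 0.2622]
tcp_rot: [0.002, 1.0, -0.0, -0.0]
contact_force: [0.2, 0.2, 0.6]
opening: 0.995
```

{"name": "send_rows", "arguments": {
  "translation": [
    [-0.5,-1,0],
    [-0.5,-1,0],
    [-0.5,-1,0],
    [-0.5,-1,0],
    [-0.5,-1,0]
  ],
  "rotation": [
    [0,0,0],
    [0,0,0],
    [0,0,0],
    [0,0,0],
    [0,0,0]
  ],
  "grip": [85,85,85,85,85]
}}

```text
time: 1.4
eef_pos: [0.3639, 0.4579, 0.262]
tcp_rot: [0.004, 1.0, -0.0, -0.0]
contact_force: [0.3, 0.7, 0.5]
opening: 0.99
```

{"name": "send_rows", "arguments": {
  "translation": [
    [-0.5,-1,0],
    [-0.5,-1,0],
    [-0.5,-1,0],
    [-0.5,-1,0],
    [-0.5,-1,0]
  ],
  "rotation": [
    [0,0,0],
    [0,0,0],
    [0,0,0],
    [0,0,0],
    [0,0,0]
  ],
  "grip": [85,85,85,85,85]
}}

```text
time: 2.02
eef_pos: [0.4377, 0.3074, 0.2621]
tcp_rot: [0.004, 1.0, -0.0, -0.0]
contact_force: [-0.1, 0.8, -0.4]
opening: 0.99
```

{"name": "send_rows", "arguments": {
  "translation": [
    [-0.5,-1,0],
    [-0.5,-1,0],
    [-0.5,-1,0],
    [-0.5,-1,0],
    [0,-0.7,0]
  ],
  "rotation": [
    [0,0,0],
    [0,0,0],
    [0,0,0],
    [0,0,0],
    [0,0,0]
  ],
  "grip": [85,85,85,85,85]
}}

```text
time: 2.65
eef_pos: [0.4969, 0.1656, 0.2619]
tcp_rot: [0.004, 1.0, -0.0, -0.0]
contact_force: [-0.2, -0.0, -0.1]
opening: 0.998
```

{"name": "send_rows", "arguments": {
  "translation": [
    [0,0,0],
    [0,0,0]
  ],
  "rotation": [
    [0,0,0],
    [0,0,0]
  ],
  "grip": [85,85]
}}

```text
time: 2.9
eef_pos: [0.4963, 0.1675, 0.2623]
tcp_rot: [0.004, 1.0, 0.0, -0.0]
contact_force: [0.5, -0.2, 0.2]
opening: 0.995
```

```bash
python3 - <<'E'
from h import *
import pickle
d=cam("wrist"); pickle.dump(d,open("d1.pkl","wb")); cv2.imwrite("pics/w1.png",d["image"])
print(ctrl.get_state()["eef_pos"],ctrl.get_state()["contact_force"])
E
```

```text
[0.49626999 0.16773953 0.26230372] [ 0.17650038 -0.78202677 -0.58480577]
```

View pics/w1.png

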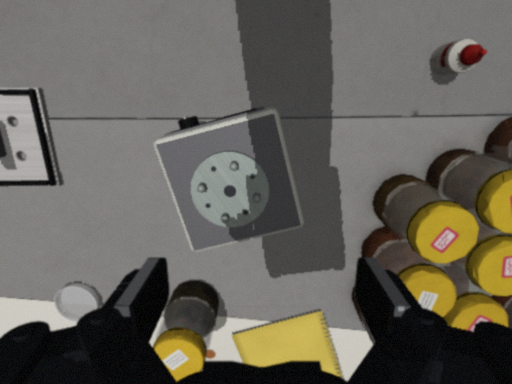

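The wrist view shows the disc centred at about (230,190). Its four studs are at about (234,166), (202,188), (226,217) and (257,198). I'll enlarge it.

```bash
python3 - <<'E'
from h import *
import pickle
d=pickle.load(open("d1.pkl","rb")); im=d["image"]
cv2.imwrite("pics/w1c.png",cv2.resize(im[145:235,180:280],(800,720),interpolation=cv2.INTER_CUBIC)[:600])
hsv=cv2.cvtColor(im,cv2.COLOR_BGR2HSV)
print(hsv[180,215],im[180,215],im[150,200],im[120,260])
g=cv2.cvtColor(im,cv2.COLOR_BGR2GRAY); m=np.zeros_like(g); m[145:235,180:280]=(g[145:235,180:280]>125)*255
m=cv2.morphologyEx(m,cv2.MORPH_CLOSE,np.ones((9,9)))
c=max(cv2.findContours(m,0,1)[0],key=cv2.contourArea); e=cv2.fitEllipse(c); print(e,plane(d,[e[0]],.082))
E
```

```text
[ 70  15 154] [148 154 145] [107 103 104] [53 52 53]
((221.8818359375, 186.1526641845703), (59.36896514892578, 74.9449234008789), 23.595985412597656) [[0.5171725  0.12197074 0.082     ]]
```

View pics/w1c.png

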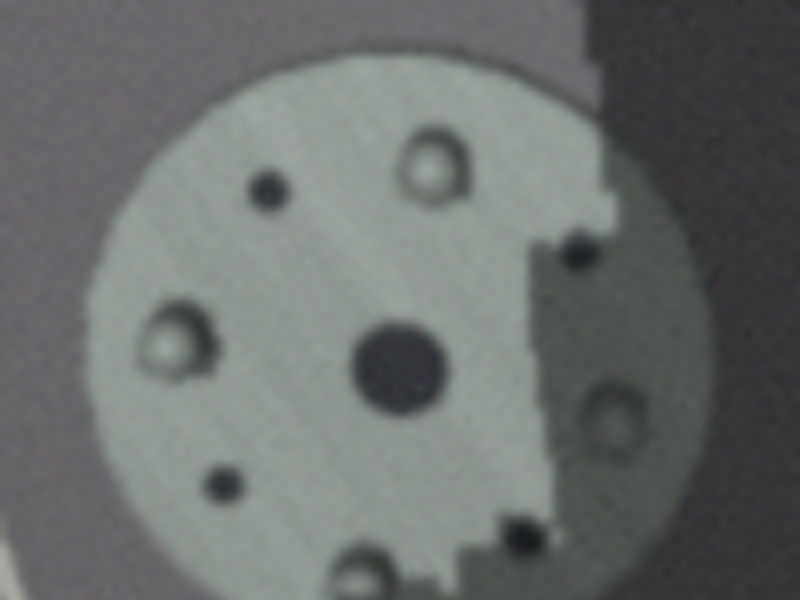

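```bash
python3 - <<'E'
from h import *
import pickle
d=pickle.load(open("d1.pkl","rb"))
f=lambda p:(np.array(p)+.5)/8-.5+[180,145]
for nm,p,z in [("centre",[(399,368)],.082),("holes",[(269,190),(580,252),(525,540),(223,485)],.082),("studs",[(433,168),(172,342),(362,575),(613,420)],.095),
 ("rim",[(88,345),(714,350),(400,52)],.082)]:
    P=plane(d,f(p),z); c=P.mean(0); v=P-c
    print(nm,P.round(4).tolist(),c.round(4),np.linalg.norm(v[:,:2],axis=1).round(4),(np.degrees(np.arctan2(v[:,1],v[:,0]))%90).round(1))
E
```

```text
centre [[0.5224, 0.1303, 0.082]] [0.5224 0.1303 0.082 ] [0.] [0.]
holes [[0.4966, 0.1133, 0.082], [0.5057, 0.1562, 0.082], [0.5485, 0.1476, 0.082], [0.5398, 0.1044, 0.082]] [0.5226 0.1304 0.082 ] [0.0312 0.0309 0.0311 0.0311] [33.3 33.2 33.6 33.4]
studs [[0.4908, 0.1372, 0.095], [0.5147, 0.101, 0.095], [0.5488, 0.1254, 0.095], [0.5262, 0.1608, 0.095]] [0.5201 0.1311 0.095 ] [0.0299 0.0306 0.0292 0.0303] [78.2 79.8 78.7 78.4]
rim [[0.5187, 0.0866, 0.082], [0.5201, 0.175, 0.082], [0.4775, 0.1321, 0.082]] [0.5054 0.1312 0.082 ] [0.0466 0.0461 0.028 ] [16.6 71.5 88.1]
```

Disc centre is about (0.522, 0.1305) and the studs stand at 78.5° mod 90, so the platform must be yawed +33.5°. Next is the platform.

{"name": "send_rows", "arguments": {
  "translation": [
    [0.15,-1,0],
    [0.15,-1,0],
    [0.15,-1,0],
    [0.15,-1,0],
    [0.15,-1,0]
  ],
  "rotation": [
    [0,0,0],
    [0,0,0],
    [0,0,0],
    [0,0,0],
    [0,0,0]
  ],
  "grip": [85,85,85,85,85]
}}

```text
time: 3.58
eef_pos: [0.4727, 0.0173, 0.2625]
tcp_rot: [0.003, 1.0, 0.0, 0.0]
contact_force: [0.7, -0.4, -0.4]
opening: 0.995
```

{"name": "send_rows", "arguments": {
  "translation": [
    [0.15,-1,0.4],
    [0.15,-1,0.4],
    [0.15,-1,0.4],
    [0.15,-1,0.4],
    [0.15,-1,0.4]
  ],
  "rotation": [
    [0,0,0],
    [0,0,0],
    [0,0,0],
    [0,0,0],
    [0,0,0]
  ],
  "grip": [85,85,85,85,85]
}}

```text
time: 4.2
eef_pos: [0.4494, -0.1327, 0.2022]
tcp_rot: [0.003, 1.0, -0.0, 0.0]
contact_force: [-0.9, 0.3, -0.4]
opening: 0.994
```

{"name": "send_rows", "arguments": {
  "translation": [
    [0,0,0],
    [0,0,0]
  ],
  "rotation": [
    [0,0,0],
    [0,0,0]
  ],
  "grip": [85,85]
}}

```text
time: 4.45
eef_pos: [0.4496, -0.1318, 0.2027]
tcp_rot: [0.003, 1.0, 0.0, 0.0]
contact_force: [0.3, 0.6, 0.1]
opening: 0.997
```

```bash
python3 - <<'E'
from h import *
import pickle
d=cam("wrist"); pickle.dump(d,open("d2.pkl","wb")); cv2.imwrite("pics/w2.png",d["image"])
print(ctrl.get_state()["eef_pos"],ctrl.get_state()["contact_force"],ctrl.get_state()["qpos"])
E
```

```text
[ 0.4497673  -0.13167894  0.20296478] [-0.31968765 -0.0098149  -0.14689936] [-5.02065652e-01 -1.84772555e-01  2.06618215e+00  4.39185010e-04
  1.25942014e+00 -2.06683571e+00]
```

View pics/w2.png

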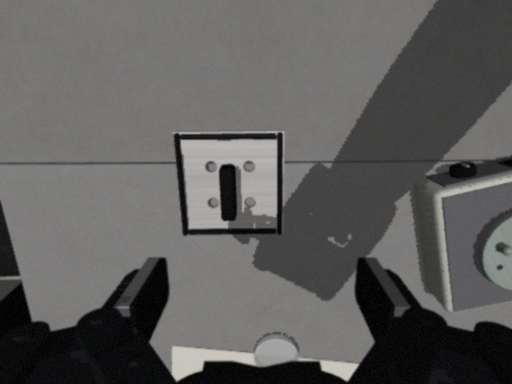

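The platform is square-on in the wrist view, with holes near (211,167), (249,167), (213,203) and (250,202) and the handle along rows 165–220 at col 229.

```bash
python3 - <<'E'
from h import *
import pickle
d=pickle.load(open("d2.pkl","rb")); g=cv2.cvtColor(d["image"],6)
f=[]
for x,y in [(211,167),(249,167),(213,203),(250,202)]:
    w=g[y-8:y+9,x-8:x+9].astype(float); m=w<150; m[:, :]&=True
    n,l,s,c=cv2.connectedComponentsWithStats(m.astype(np.uint8))
    k=min(range(1,n),key=lambda i:np.hypot(*(c[i]-8))); print(s[k],c[k]); f.append(c[k]+[x-8,y-8])
P=plane(d,f,.008); print(P.round(4).tolist(),P.mean(0).round(4))
# handle bar (very dark)
m=np.zeros_like(g);m[155:228,205:252]=(g[155:228,205:252]<45)*255
c=max(cv2.findContours(m,0,1)[0],key=cv2.contourArea);r=cv2.minAreaRect(c);print(r,cv2.boxPoints(r).tolist(),plane(d,cv2.boxPoints(r),.05).round(4).tolist())
# outer rail
m=np.zeros_like(g);m[125:242,168:292]=(g[125:242,168:292]<60)*255
c=max(cv2.findContours(m,0,1)[0],key=lambda c:cv2.contourArea(cv2.convexHull(c)));r=cv2.minAreaRect(c);b=plane(d,cv2.boxPoints(r),.016);print(r,b.round(4).tolist(),b.mean(0))
E
```

```text
[  2   2  12  12 119] [7.46218487 7.3697479 ]
[  2   1  12  13 117] [7.52991453 7.16239316]
[  2   0  15  17 151] [9.69536424 7.47019868]
[  2   3  12  14 133] [6.93984962 9.32330827]
[[0.451, -0.1913, 0.008], [0.451, -0.1474, 0.008], [0.4949, -0.1887, 0.008], [0.4963, -0.1478, 0.008]] [ 0.4733 -0.1688  0.008 ]
((228.0, 192.49998474121094), (55.2430305480957, 15.40463924407959), 88.02507019042969) [[219.35035705566406, 165.1603240966797], [234.74583435058594, 164.6294403076172], [236.64964294433594, 219.8396453857422], [221.25416564941406, 220.3705291748047]] [[0.4407, -0.1754, 0.05], [0.4402, -0.1597, 0.05], [0.5007, -0.1596, 0.05], [0.5012, -0.1762, 0.05]]
((228.10183715820312, 184.48928833007812), (102.00489807128906, 107.35416412353516), 89.4437484741211) [[0.4132, -0.2278, 0.016], [0.4126, -0.1107, 0.016], [0.5342, -0.1079, 0.016], [0.5346, -0.2374, 0.016]] [ 0.47363383 -0.17095046  0.016     ]
```

{"name": "send_rows", "arguments": {
  "translation": [
    [-0.15,-0.25,0.8],
    [-0.15,-0.25,0.8],
    [-0.15,-0.25,0.8],
    [-0.15,-0.25,0.8],
    [-0.14,-0.24,0.8]
  ],
  "rotation": [
    [0,0,0],
    [0,0,0],
    [0,0,0],
    [0,0,0],
    [0,0,0]
  ],
  "grip": [85,85,85,85,85]
}}

```text
time: 5.12
eef_pos: [0.4722, -0.1693, 0.0825]
tcp_rot: [0.003, 1.0, -0.0, 0.001]
contact_force: [-0.6, -1.0, 0.0]
opening: 0.993
```

{"name": "send_rows", "arguments": {
  "translation": [
    [0,0,0.6],
    [0,0,0.6],
    [0,0,0.6],
    [0,0,0.35],
    [0,0,0]
  ],
  "rotation": [
    [0,0,0],
    [0,0,0],
    [0,0,0],
    [0,0,0],
    [0,0,0]
  ],
  "grip": [85,85,70,60,50]
}}

```text
time: 5.75
eef_pos: [0.4705, -0.1695, 0.017]
tcp_rot: [0.004, 1.0, 0.001, -0.001]
contact_force: [-0.3, -0.3, -0.0]
opening: 0.583
```

{"name": "send_rows", "arguments": {
  "translation": [
    [0,0,0],
    [0,0,0],
    [0,0,0],
    [0,0,0],
    [0,0,0]
  ],
  "rotation": [
    [0,0,0],
    [0,0,0],
    [0,0,0],
    [0,0,0],
    [0,0,0]
  ],
  "grip": [35,25,18,10,5],
  "squeeze": 60
}}

```text
time: 6.38
eef_pos: [0.4716, -0.1702, 0.0187]
tcp_rot: [0.004, 1.0, -0.0, 0.0]
contact_force: [-1.5, 1.0, 5.1]
opening: 0.151
```

{"name": "send_rows", "arguments": {
  "translation": [
    [0,0,0],
    [0,0,0],
    [0,0,0],
    [0,0,0]
  ],
  "rotation": [
    [0,0,0],
    [0,0,0],
    [0,0,0],
    [0,0,0]
  ],
  "grip": [5,5,5,5]
}}

```text
time: 6.88
eef_pos: [0.4716, -0.1702, 0.0187]
tcp_rot: [0.004, 1.0, -0.0, 0.0]
contact_force: [-1.6, 0.7, 4.9]
opening: 0.149
```

```bash
python3 - <<'E'
from h import *
print(ctrl.get_state())
E
```

```text
{'time': 6.875, 'qpos': array([-5.49008190e-01,  1.44556406e-01,  2.11970986e+00, -8.53311568e-05,
        8.76510391e-01, -2.11237725e+00]), 'dq': array([ 0.00116717,  0.00116355, -0.00015644,  0.00044746,  0.00010979,
       -0.00088558]), 'joint_efforts': array([-1.86284333e-01, -2.63894480e+01, -2.16568816e+01,  6.72950351e-03,
       -3.86596452e-01,  2.25528533e-02]), 'eef_pos': array([ 0.47161284, -0.17024399,  0.01869004]), 'tcp_rot': array([ 3.68633929e-03,  9.99993122e-01, -2.39660047e-04,  3.31816309e-04]), 'contact_force': array([-1.6148213 ,  0.67201126,  4.91687369]), 'wrist_torque': array([0.18636402, 0.25574295, 0.03915629]), 'opening': 0.1487248899683478}
```

{"name": "send_rows", "arguments": {
  "translation": [
    [0,0,-0.2],
    [0,0,-0.4],
    [0,0,-0.6],
    [0,0,-0.8],
    [0,0,-0.8]
  ],
  "rotation": [
    [0,0,0],
    [0,0,0],
    [0,0,0],
    [0,0,0],
    [0,0,0]
  ],
  "grip": [5,5,5,5,5]
}}

```text
time: 7.5
eef_pos: [0.4712, -0.17, 0.1036]
tcp_rot: [0.004, 1.0, -0.0, 0.0]
contact_force: [-0.1, -0.1, -3.6]
opening: 0.146
```

{"name": "send_rows", "arguments": {
  "translation": [
    [0,0,-0.8],
    [0,0,-0.8],
    [0,0,-0.6],
    [0,0,0],
    [0,0,0]
  ],
  "rotation": [
    [0,0,0],
    [0,0,0],
    [0,0,0],
    [0,0,0],
    [0,0,0]
  ],
  "grip": [5,5,5,5,5]
}}

```text
time: 8.12
eef_pos: [0.4706, -0.1696, 0.1671]
tcp_rot: [0.004, 1.0, 0.0, -0.001]
contact_force: [0.3, 0.1, -4.1]
opening: 0.145
```

```bash
python3 - <<'E'
from h import *
import pickle
s=ctrl.get_state(); print({k:np.round(s[k],3) for k in("eef_pos","contact_force","wrist_torque","opening")})
D={n:cam(n) for n in("scene","side","wrist")}; pickle.dump(D,open("d3.pkl","wb"))
t=[]
for n in("scene","side"):
    u,v=proj(D[n],[s["eef_pos"]])[0].astype(int); print(n,u,v)
    x,y=u-50,v-45; t.append(cv2.resize(D[n]["image"][y:y+75*4//3,x:x+100],(400,400),interpolation=cv2.INTER_CUBIC)); print(x,y)
cv2.imwrite("pics/l3.png",np.hstack(t))
E
```

```text
{'eef_pos': array([ 0.471, -0.17 ,  0.167]), 'contact_force': array([ 0.283,  0.076, -4.058]), 'wrist_torque': array([0.05 , 0.   , 0.011]), 'opening': np.float64(0.145)}
scene 330 238
280 193
side 247 246
197 201
```

View pics/l3.png

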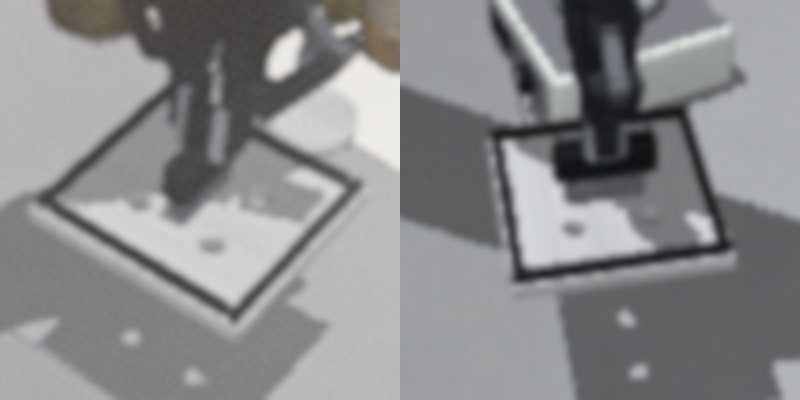

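```bash
python3 - <<'E'
from h import *
import pickle
D=pickle.load(open("d3.pkl","rb"))
q={"scene":np.array([(360,183),(237,320),(40,197)])/4+[280,193],"side":np.array([(90,132),(285,110),(333,247),(117,280)])/4+[197,201]}
for n in q:
  for z in(.160,.164,.168):
    P=plane(D[n],q[n],z); e=np.roll(P,-1,0)-P; c=(P[0]+P[2])/2
    print(n,z,P.round(4).tolist(),c.round(4),np.linalg.norm(e,axis=1).round(4),np.degrees(np.arctan2(e[:,1],e[:,0])).round(1))
E
```

```text
scene 0.16 [[0.5298, -0.2283, 0.16], [0.4109, -0.2298, 0.16], [0.4144, -0.1107, 0.16]] [ 0.4721 -0.1695  0.16  ] [0.1189 0.1192 0.1648] [-179.3   88.3  -45.6]
scene 0.164 [[0.5258, -0.2298, 0.164], [0.4077, -0.2313, 0.164], [0.4111, -0.1129, 0.164]] [ 0.4685 -0.1713  0.164 ] [0.1181 0.1184 0.1637] [-179.3   88.3  -45.6]
scene 0.168 [[0.5218, -0.2313, 0.168], [0.4045, -0.2327, 0.168], [0.4079, -0.1151, 0.168]] [ 0.4648 -0.1732  0.168 ] [0.1173 0.1176 0.1627] [-179.3   88.3  -45.6]
side 0.16 [[0.4127, -0.1081, 0.16], [0.5318, -0.1117, 0.16], [0.5339, -0.2272, 0.16], [0.4139, -0.2279, 0.16]] [ 0.4733 -0.1677  0.16  ] [0.1192 0.1155 0.12   0.1198] [  -1.7  -89.  -179.7   90.6]
side 0.164 [[0.4125, -0.1125, 0.164], [0.5309, -0.1161, 0.164], [0.5329, -0.2309, 0.164], [0.4137, -0.2315, 0.164]] [ 0.4727 -0.1717  0.164 ] [0.1184 0.1148 0.1192 0.119 ] [  -1.7  -89.  -179.7   90.6]
side 0.168 [[0.4123, -0.1169, 0.168], [0.5299, -0.1204, 0.168], [0.5319, -0.2345, 0.168], [0.4134, -0.2351, 0.168]] [ 0.4721 -0.1757  0.168 ] [0.1176 0.1141 0.1185 0.1182] [  -1.7  -89.  -179.7   90.6]
```

{"name": "send_rows", "arguments": {
  "translation": [
    [-0.17,0.5,0],
    [-0.17,1,0],
    [-0.17,1,0],
    [-0.17,1,0],
    [-0.17,1,0]
  ],
  "rotation": [
    [0,0,0],
    [0,0,0],
    [0,0,0],
    [0,0,0],
    [0,0,0]
  ],
  "grip": [5,5,5,5,5]
}}

```text
time: 8.9
eef_pos: [0.4977, -0.0331, 0.1675]
tcp_rot: [0.004, 1.0, 0.0, -0.0]
contact_force: [-0.2, 0.7, -3.6]
opening: 0.149
```

{"name": "send_rows", "arguments": {
  "translation": [
    [-0.17,1,0],
    [-0.17,1,0],
    [-0.17,1,0],
    [-0.17,1,0],
    [-0.14,1,0]
  ],
  "rotation": [
    [0,0,0],
    [0,0,0],
    [0,0,0],
    [0,0,0],
    [0,0,0]
  ],
  "grip": [5,5,5,5,5]
}}

```text
time: 9.52
eef_pos: [0.5231, 0.1168, 0.1675]
tcp_rot: [0.003, 1.0, 0.0, -0.0]
contact_force: [0.2, 0.2, -3.5]
opening: 0.147
```

{"name": "send_rows", "arguments": {
  "translation": [
    [0,0.3,0],
    [0,0,0],
    [0,0,0],
    [0,0,0],
    [0,0,0]
  ],
  "rotation": [
    [0,0,-0.9],
    [0,0,-0.9],
    [0,0,-0.9],
    [0,0,0],
    [0,0,0]
  ],
  "grip": [5,5,5,5,5]
}}

```text
time: 10.15
eef_pos: [0.5232, 0.1242, 0.1677]
tcp_rot: [-0.113, 0.994, 0.0, -0.0]
contact_force: [-0.4, 0.1, -3.1]
opening: 0.153
```

```bash
cat > st.py <<'E'
from h import *
s=ctrl.get_state(); r=R.from_quat(s["tcp_rot"]).as_matrix()
print({k:np.round(s[k],4).tolist() for k in("time","eef_pos","contact_force","wrist_torque","opening")})
print("yaw_y",np.degrees(np.arctan2(r[1,1],r[0,1])).round(2),"tilt",r[:,2].round(4), "to target (tool units)",(r.T@(np.array([.521,.1295,s["eef_pos"][2]])-s["eef_pos"])/.03).round(3))
E
python3 st.py
```

```text
{'time': 10.15, 'eef_pos': [0.5232, 0.1242, 0.1677], 'contact_force': [-0.398, 0.0597, -3.1358], 'wrist_torque': [0.0295, -0.0073, 0.0097], 'opening': 0.1528}
yaw_y 103.03 tilt [-5.e-04  2.e-04 -1.e+00] to target (tool units) [0.032 0.189 0.   ]
```

{"name": "send_rows", "arguments": {
  "translation": [
    [0.03,0.19,0.3],
    [0,0,0.6],
    [0,0,0.5],
    [0,0,0.25],
    [0,0,0]
  ],
  "rotation": [
    [0,0,0],
    [0,0,0],
    [0,0,0],
    [0,0,0],
    [0,0,0]
  ],
  "grip": [5,5,5,5,5]
}}

```text
time: 10.78
eef_pos: [0.5206, 0.1289, 0.1172]
tcp_rot: [-0.114, 0.994, 0.0, -0.001]
contact_force: [-0.1, -0.5, -3.9]
opening: 0.148
```

{"name": "send_rows", "arguments": {
  "translation": [
    [0,0,0],
    [0,0,0]
  ],
  "rotation": [
    [0,0,0],
    [0,0,0]
  ],
  "grip": [5,5]
}}

```text
time: 11.02
eef_pos: [0.5219, 0.129, 0.1193]
tcp_rot: [-0.114, 0.994, -0.0, 0.001]
contact_force: [-0.2, 0.1, -2.3]
opening: 0.152
```

```bash
python3 st.py; python3 - <<'E'
from h import *
import pickle
s=ctrl.get_state()
D={n:cam(n) for n in("scene","side","wrist")}; pickle.dump(D,open("d4.pkl","wb"))
t=[]
for n in("scene","side"):
    u,v=proj(D[n],[s["eef_pos"]])[0].astype(int)
    x,y=u-50,v-45; t.append(cv2.resize(D[n]["image"][y:y+100,x:x+100],(400,400),interpolation=cv2.INTER_CUBIC)); print(n,x,y)
cv2.imwrite("pics/l4.png",np.hstack(t))
E
```

```text
{'time': 11.025, 'eef_pos': [0.5219, 0.129, 0.1193], 'contact_force': [-0.2176, 0.093, -2.2973], 'wrist_torque': [0.0041, -0.0138, 0.0347], 'opening': 0.1516}
yaw_y 103.07 tilt [ 1.6e-03  1.0e-04 -1.0e+00] to target (tool units) [ 0.027  0.023 -0.   ]
scene 189 141
side 197 141
```

View pics/l4.png

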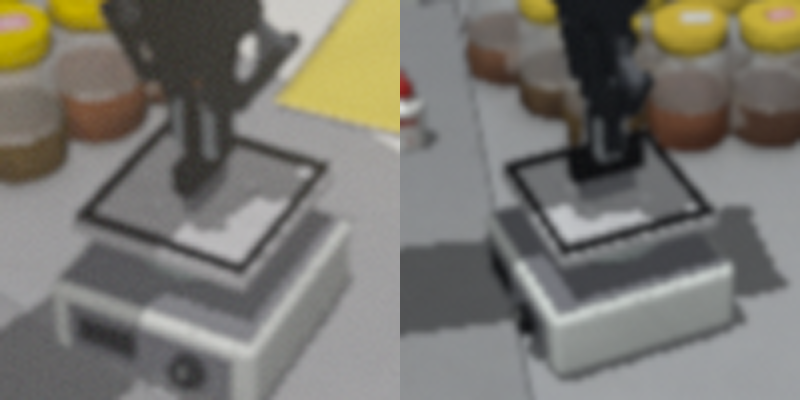

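The plate is level over the disc, at the planned yaw. I'll feel down in small steps.

{"name": "send_rows", "arguments": {
  "translation": [
    [0.03,0.02,0.05],
    [0,0,0.05],
    [0,0,0]
  ],
  "rotation": [
    [0,0,0],
    [0,0,0],
    [0,0,0]
  ],
  "grip": [5,5,5]
}}

```text
time: 11.55
eef_pos: [0.5201, 0.1294, 0.1152]
tcp_rot: [-0.114, 0.993, 0.0, -0.0]
contact_force: [-0.5, 0.2, -3.9]
opening: 0.15
```

```bash
python3 st.py
```

```text
{'time': 11.55, 'eef_pos': [0.5201, 0.1294, 0.1152], 'contact_force': [-0.5297, 0.1986, -3.9128], 'wrist_torque': [0.0289, 0.0841, 0.0342], 'opening': 0.1501}
yaw_y 103.08 tilt [-5.e-04 -1.e-04 -1.e+00] to target (tool units) [-0.031 -0.003 -0.   ]
```

{"name": "send_rows", "arguments": {
  "translation": [
    [0,0,0.05],
    [0,0,0]
  ],
  "rotation": [
    [0,0,0],
    [0,0,0]
  ],
  "grip": [5,5]
}}

```text
time: 11.8
eef_pos: [0.5209, 0.1294, 0.1146]
tcp_rot: [-0.114, 0.994, -0.0, 0.001]
contact_force: [0.1, -0.9, -1.5]
opening: 0.144
```

{"name": "send_rows", "arguments": {
  "translation": [
    [0,0,0.03],
    [0,0,0]
  ],
  "rotation": [
    [0,0,0],
    [0,0,0]
  ],
  "grip": [5,5]
}}

```text
time: 12.05
eef_pos: [0.5208, 0.1294, 0.1136]
tcp_rot: [-0.114, 0.994, -0.0, 0.001]
contact_force: [0.0, -0.6, 0.5]
opening: 0.147
```

```bash
python3 st.py
```

```text
{'time': 12.05, 'eef_pos': [0.5208, 0.1294, 0.1136], 'contact_force': [0.028, -0.6247, 0.528], 'wrist_torque': [-0.0056, -0.012, -0.0013], 'opening': 0.1466}
yaw_y 103.07 tilt [ 1.3e-03  1.0e-04 -1.0e+00] to target (tool units) [-0.007  0.003  0.   ]
```

{"name": "send_rows", "arguments": {
  "translation": [
    [0,0,0.03],
    [0,0,0],
    [0,0,0],
    [0,0,0],
    [0,0,0]
  ],
  "rotation": [
    [0,0,0],
    [0,0,-0.6],
    [0,0,-0.6],
    [0,0,-0.6],
    [0,0,-0.6]
  ],
  "grip": [5,5,5,5,5]
}}

```text
time: 12.68
eef_pos: [0.5208, 0.1294, 0.1125]
tcp_rot: [-0.218, 0.976, -0.0, 0.001]
contact_force: [0.5, 0.8, 1.2]
opening: 0.149
```

```bash
python3 st.py
```

```text
{'time': 12.675, 'eef_pos': [0.5208, 0.1294, 0.1125], 'contact_force': [0.4578, 0.7777, 1.2272], 'wrist_torque': [0.079, -0.0546, -0.012], 'opening': 0.1487}
yaw_y 115.18 tilt [ 1.2e-03  1.0e-04 -1.0e+00] to target (tool units) [-0.008 -0.     0.   ]
```

Push is about 5 N at plate yaw about 25.5°. I'll keep turning in small steps.

{"name": "send_rows", "arguments": {
  "translation": [
    [0,0,0],
    [0,0,0],
    [0,0,0]
  ],
  "rotation": [
    [0,0,-0.5],
    [0,0,-0.4],
    [0,0,0]
  ],
  "grip": [5,5,5]
}}

```text
time: 13.05
eef_pos: [0.52, 0.1294, 0.1115]
tcp_rot: [-0.255, 0.967, 0.0, -0.0]
contact_force: [0.5, 0.5, -3.6]
opening: 0.148
```

{"name": "send_rows", "arguments": {
  "translation": [
    [0,0,0],
    [0,0,0]
  ],
  "rotation": [
    [0,0,-0.4],
    [0,0,0]
  ],
  "grip": [5,5]
}}

```text
time: 13.3
eef_pos: [0.5198, 0.1293, 0.1116]
tcp_rot: [-0.272, 0.962, 0.0, -0.001]
contact_force: [0.3, 0.2, -3.2]
opening: 0.149
```

{"name": "send_rows", "arguments": {
  "translation": [
    [0,0,0],
    [0,0,0]
  ],
  "rotation": [
    [0,0,-0.3],
    [0,0,0]
  ],
  "grip": [5,5]
}}

```text
time: 13.55
eef_pos: [0.5201, 0.1293, 0.112]
tcp_rot: [-0.285, 0.959, -0.0, -0.0]
contact_force: [0.3, 1.0, -3.4]
opening: 0.152
```

```bash
python3 st.py
```

```text
{'time': 13.55, 'eef_pos': [0.5201, 0.1293, 0.112], 'contact_force': [0.3341, 0.9805, -3.3642], 'wrist_torque': [0.0133, 0.0164, 0.0282], 'opening': 0.1522}
yaw_y 123.09 tilt [-6.e-04 -2.e-04 -1.e+00] to target (tool units) [-0.03  -0.011 -0.   ]
```

The push vanished, so the studs have dropped into the holes, at about the predicted angle. Now lower it.

{"name": "send_rows", "arguments": {
  "translation": [
    [0,0,0.1],
    [0,0,0]
  ],
  "rotation": [
    [0,0,0],
    [0,0,0]
  ],
  "grip": [5,5]
}}

```text
time: 13.8
eef_pos: [0.52, 0.1293, 0.1087]
tcp_rot: [-0.285, 0.959, 0.0, -0.0]
contact_force: [-0.1, 0.0, -4.6]
opening: 0.152
```

{"name": "send_rows", "arguments": {
  "translation": [
    [0,0,0.1],
    [0,0,0]
  ],
  "rotation": [
    [0,0,0],
    [0,0,0]
  ],
  "grip": [5,5]
}}

```text
time: 14.05
eef_pos: [0.52, 0.1294, 0.1057]
tcp_rot: [-0.285, 0.959, 0.0, -0.0]
contact_force: [-0.6, -0.5, -3.4]
opening: 0.144
```

```bash
python3 st.py
```

```text
{'time': 14.05, 'eef_pos': [0.52, 0.1294, 0.1057], 'contact_force': [-0.6288, -0.4793, -3.4299], 'wrist_torque': [-0.0203, 0.0376, 0.0336], 'opening': 0.1445}
yaw_y 123.07 tilt [-8.e-04 -0.e+00 -1.e+00] to target (tool units) [-0.031 -0.014 -0.   ]
```

Sliding down freely, about 5 mm to go.

{"name": "send_rows", "arguments": {
  "translation": [
    [0,0,0.07],
    [0,0,0]
  ],
  "rotation": [
    [0,0,0],
    [0,0,0]
  ],
  "grip": [5,5]
}}

```text
time: 14.3
eef_pos: [0.5201, 0.1294, 0.1038]
tcp_rot: [-0.285, 0.959, 0.0, -0.0]
contact_force: [0.3, -0.1, -3.5]
opening: 0.149
```

{"name": "send_rows", "arguments": {
  "translation": [
    [0,0,0.05],
    [0,0,0]
  ],
  "rotation": [
    [0,0,0],
    [0,0,0]
  ],
  "grip": [5,5]
}}

```text
time: 14.55
eef_pos: [0.5202, 0.1294, 0.1024]
tcp_rot: [-0.285, 0.959, 0.0, -0.0]
contact_force: [0.6, -0.2, -3.2]
opening: 0.15
```

{"name": "send_rows", "arguments": {
  "translation": [
    [0,0,0.03],
    [0,0,0]
  ],
  "rotation": [
    [0,0,0],
    [0,0,0]
  ],
  "grip": [5,5]
}}

```text
time: 14.8
eef_pos: [0.5202, 0.1294, 0.1015]
tcp_rot: [-0.285, 0.959, 0.0, -0.0]
contact_force: [0.4, 0.0, -3.8]
opening: 0.15
```

```bash
python3 st.py
```

```text
{'time': 14.8, 'eef_pos': [0.5202, 0.1294, 0.1015], 'contact_force': [0.4133, 0.0497, -3.7788], 'wrist_torque': [0.0216, 0.036, -0.0103], 'opening': 0.1499}
yaw_y 123.07 tilt [-2.e-04 -0.e+00 -1.e+00] to target (tool units) [-0.024 -0.011 -0.   ]
```

{"name": "send_rows", "arguments": {
  "translation": [
    [0,0,0.03],
    [0,0,0]
  ],
  "rotation": [
    [0,0,0],
    [0,0,0]
  ],
  "grip": [5,5]
}}

```text
time: 15.05
eef_pos: [0.5204, 0.1294, 0.1008]
tcp_rot: [-0.285, 0.959, -0.0, 0.0]
contact_force: [0.1, 0.1, -3.5]
opening: 0.148
```

{"name": "send_rows", "arguments": {
  "translation": [
    [0,0,0.03],
    [0,0,0]
  ],
  "rotation": [
    [0,0,0],
    [0,0,0]
  ],
  "grip": [5,5]
}}

```text
time: 15.3
eef_pos: [0.5208, 0.1294, 0.1005]
tcp_rot: [-0.285, 0.959, -0.0, 0.001]
contact_force: [-0.7, 0.2, 0.5]
opening: 0.151
```

```bash
python3 st.py
```

```text
{'time': 15.3, 'eef_pos': [0.5208, 0.1294, 0.1005], 'contact_force': [-0.7383, 0.2411, 0.526], 'wrist_torque': [0.0075, 0.0867, 0.0157], 'opening': 0.1507}
yaw_y 123.07 tilt [ 1.2e-03  1.0e-04 -1.0e+00] to target (tool units) [-0.006 -0.001  0.   ]
```

Contact at the predicted home height, with a push of about 4 N. Release.

{"name": "send_rows", "arguments": {
  "translation": [
    [0,0,0],
    [0,0,0],
    [0,0,0],
    [0,0,0],
    [0,0,0]
  ],
  "rotation": [
    [0,0,0],
    [0,0,0],
    [0,0,0],
    [0,0,0],
    [0,0,0]
  ],
  "grip": [16,20,28,38,48],
  "squeeze": 20
}}

```text
time: 15.92
eef_pos: [0.5203, 0.1294, 0.0998]
tcp_rot: [-0.285, 0.959, 0.0, 0.0]
contact_force: [-1.2, 0.2, 0.3]
opening: 0.562
```

{"name": "send_rows", "arguments": {
  "translation": [
    [0,0,0],
    [0,0,0],
    [0,0,0]
  ],
  "rotation": [
    [0,0,0],
    [0,0,0],
    [0,0,0]
  ],
  "grip": [55,60,60]
}}

```text
time: 16.3
eef_pos: [0.5203, 0.1294, 0.0998]
tcp_rot: [-0.285, 0.959, 0.0, -0.0]
contact_force: [-0.0, 0.3, 0.3]
opening: 0.705
```

```bash
python3 st.py
```

```text
{'time': 16.3, 'eef_pos': [0.5203, 0.1294, 0.0998], 'contact_force': [-0.0328, 0.3457, 0.3103], 'wrist_torque': [0.0237, -0.0241, 0.0026], 'opening': 0.7052}
yaw_y 123.07 tilt [-0.  0. -1.] to target (tool units) [-0.022 -0.01  -0.   ]
```

Free. Retreat straight up, then back, and look.

{"name": "send_rows", "arguments": {
  "translation": [
    [0,0,-0.2],
    [0,0,-0.5],
    [0,0,-1],
    [0,0,-1],
    [0,0,-1]
  ],
  "rotation": [
    [0,0,0],
    [0,0,0],
    [0,0,0],
    [0,0,0],
    [0,0,0]
  ],
  "grip": [60,60,60,60,60]
}}

```text
time: 16.92
eef_pos: [0.5206, 0.1294, 0.2132]
tcp_rot: [-0.285, 0.959, -0.0, 0.001]
contact_force: [1.3, 0.4, 0.7]
opening: 0.704
```

{"name": "send_rows", "arguments": {
  "translation": [
    [0,0,-1],
    [0,0,-1],
    [0,0.5,0],
    [0,0.5,0],
    [0,0,0]
  ],
  "rotation": [
    [0,0,0],
    [0,0,0],
    [0,0,0],
    [0,0,0],
    [0,0,0]
  ],
  "grip": [60,60,60,60,60]
}}

```text
time: 17.55
eef_pos: [0.5024, 0.1556, 0.2693]
tcp_rot: [-0.286, 0.958, 0.0, -0.001]
contact_force: [-0.8, -0.6, 0.5]
opening: 0.7
```

```bash
python3 st.py; python3 - <<'E'
from h import *
import pickle
D={n:cam(n) for n in("scene","side","wrist")}; pickle.dump(D,open("d5.pkl","wb"))
a=[cv2.resize(D[n]["image"][y:y+100,x:x+100],(400,400),interpolation=cv2.INTER_CUBIC) for n,x,y in(("scene",189,141),("side",197,141))]
cv2.imwrite("pics/l5.png",np.hstack(a)); cv2.imwrite("pics/w5.png",D["wrist"]["image"])
E
```

```text
{'time': 17.55, 'eef_pos': [0.5024, 0.1556, 0.2693], 'contact_force': [-0.7781, -0.5925, 0.4939], 'wrist_torque': [-0.0137, -0.0259, 0.0231], 'opening': 0.6998}
yaw_y 123.19 tilt [-2.7e-03 -2.0e-04 -1.0e+00] to target (tool units) [-4.300e-02 -1.069e+00 -1.000e-03]
```

View pics/l5.png

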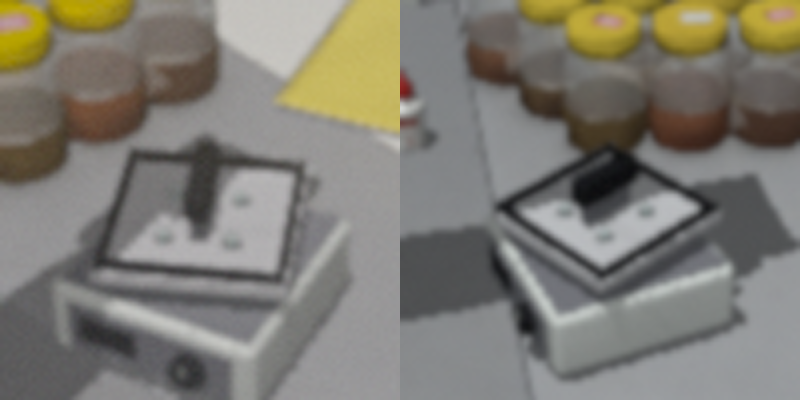

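View pics/w5.png

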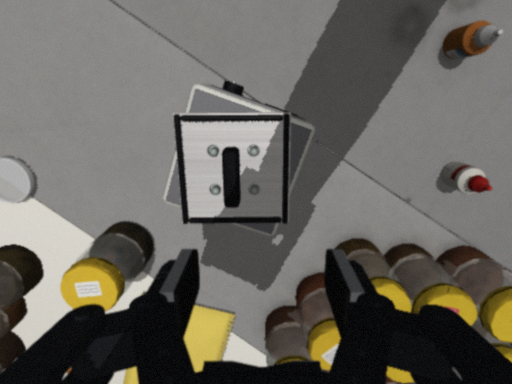

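All four stud tips show in the holes: wrist view (213,151), (253,151), (215,190) and (254,190), and the outside views show three of them. I'll check height and level numerically.

```bash
python3 - <<'E'
from h import *
import pickle
D=pickle.load(open("d5.pkl","rb"))
A=np.array([(95,265),(133,152),(305,165),(283,280)])/4+[189,141]
B=np.array([(97,207),(212,147),(320,210),(202,277)])/4+[197,141]
W=np.array([(184,222),(176,115),(290,113),(288,222)],float)
Pa,Pb,Pw=plane(D["scene"],A,.098),plane(D["side"],B,.098),plane(D["wrist"],W,.098)
for n,P in(("scene",Pa),("side",Pb),("wrist",Pw)):
    e=np.roll(P,-1,0)-P; print(n,P[:,:2].round(4).tolist(),P.mean(0).round(4),np.linalg.norm(e,axis=1).round(4))
# triangulate matching corners scene/side
for a in A:
  o1,r1=ray(D["scene"],[a]); best=min(((np.linalg.lstsq(np.c_[r1[0],-r2],o2-o1,rcond=None),o2,r2) for o2,r2 in [(ray(D["side"],[b])[0],ray(D["side"],[b])[1][0]) for b in B]),key=lambda t:t[0][1][0])
  x=best[0][0]; print(((o1+x[0]*r1[0]+best[1]+x[1]*best[2])/2).round(4),best[0][1]**.5)
D0=pickle.load(open("d0.pkl","rb"))
for n in("scene","side"):
    for nm,p in {"scene":(("jar",(304,180)),("dish",(358,222)),("bottle",(138,197))),"side":(("jar",(316,210)),("dish",(334,262)),("bottle",(198,169)))}[n]:
        x,y=p; df=cv2.absdiff(D0[n]["image"],D[n]["image"])[y-18:y+18,x-14:x+14]; print(n,nm,"diff",df.mean().round(1))
E
```

```text
scene [[0.4355, 0.1418], [0.534, 0.2056], [0.5984, 0.1086], [0.501, 0.0445]] [0.5172 0.1251 0.098 ] [0.1173 0.1164 0.1167 0.1173]
side [[0.4421, 0.1413], [0.5413, 0.2035], [0.6064, 0.1046], [0.5057, 0.0432]] [0.5239 0.1232 0.098 ] [0.1171 0.1184 0.1179 0.1169]
wrist [[0.6022, 0.1135], [0.5031, 0.0493], [0.4373, 0.1461], [0.5375, 0.2127]] [0.52   0.1304 0.098 ] [0.1181 0.117  0.1204 0.1185]
[0.4423 0.1496 0.0906] [0.00220967]
[0.5431 0.2154 0.0889] [0.00149524]
[0.6098 0.1181 0.0872] [0.00082998]
[0.5065 0.0493 0.0923] [0.00115657]
scene jar diff 2.5
scene dish diff 2.4
scene bottle diff 2.7
side jar diff 1.9
side dish diff 2.9
side bottle diff 16.5
```

```bash
python3 -c "
from plant import ctrl,ticket
print(ticket.sign_off())"
```

```text
the job is handed in; nothing more can be done
None
```

The platform is fitted on the shaker and lies on the drive disc. I handed the job in at about 17.7 s of the 67 s allowed, with the gripper open and clear.

**What I did:**
- I picked the platform up by its handle and rested it on the studs about 20° short of the measured stud angle, pressing about 5 N.
- I turned it until the push vanished, about 4° before the predicted angle, then turned on to that angle.
- It slid down freely and met the disc with the tool at 0.1005 m (predicted 0.1007 m), pressing about 4 N. Then I let go and withdrew straight up. The highest push I read on the shaker was about 5 N (limit 22 N).

**Last checks:**
- **Fit:** all four stud tips show in the holes, and the platform centre is within about 1–2 mm of the disc centre in the wrist view.
- **Bystanders:** the jar and dish are unchanged in both outside views. The bottle is unchanged in the scene view. Its patch of the side view did differ (16.5, against 2–3 elsewhere). The bottle still shows in the same place in the later side views, so I put that down to the arm or its shadow, without tracing it.
- **Height and level:** the check from the two outside cameras disagreed. It put the rail corners at 87–92 mm, where 98 mm was expected. With corners picked by hand at about 2.5 mm per pixel, and about 6 mm of disagreement between those two cameras, I trusted the contact height and force instead. So level is only confirmed to a few millimetres by camera.

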